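Snap the retaining clip onto the trivet peg

TASK

Pick up the orange retaining clip from the shelf and snap it from above, gently, into the groove between the two collars of the steel peg, so that the bamboo trivet cannot slip off. Press until it is fully home but no harder, then let go; leave the terracotta bowls and the colander where they are.

Things in the scene. Friction and masses are not known exactly. Their poses are not given: they have to be found in the camera images.
- clip: Orange plastic open spring clip, about 40 g, an inverted U with a tab on top: 66.5 mm tall, 30 mm wide over its feet (its y), 12 mm thick (its x = axis of the shaft it fits). Starts upright on its two jaw feet, mouth down. Origin under its centre, between the feet; z up to the tab; same when turned half round about z. A push of over 15 N would crack it.
- clip_seat (a point): Centre of the clip's 14 mm bore, 17.5 mm above its origin, on the peg's axis when home; crown above it 26 mm wide. Sprung jaws: mouth 20 mm wide at the feet, 7.9 mm throat 12 mm above the origin. From first touch to home is about 12 mm: push rises to 8-12 N, drops when the throat snaps past the peg some 6 to 8 mm after first touch, then climbs steeply as the crown bottoms on it.
- clip_tab (a point): Point to grasp on the clip's tab, across its y: 52.5 mm above the clip's origin, 14 mm below the tab's top. The tab is 12 mm along x, 14 mm along y, 36 mm high (30.5 to 66.5 mm above the clip's origin).
- stand: Fixed plywood trivet stand; origin on the shelf under the groove. Base x -60 to +100 mm, 120 mm wide, 16 mm high; upright board x +55 to +70 mm, 100 mm wide, 181 mm high. A level steel peg runs from it along -x to a free end at x = -29 mm. Square bamboo trivet, 111 mm wide, hangs on the peg at x +33 to +45 mm, top 12 mm above the peg's axis.
- stand_groove (a point): Groove in the peg: brass, 14 mm diameter, 17 mm long between two 24 mm steel collars; axes as the stand's. This point is true along x and y but its height (140 mm) is ONLY NOMINAL: peg and trivet are clamped in a vertical slot, the axis 25 mm below to 25 mm above this point, unreported: find it by feel. The peg gives 1 mm downward per 20 N and springs back.
- bowl_a: Lower of two stacked loose terracotta bowls, 130 mm across, 50 mm high, stack about 75 mm high; origin under its centre. Leave alone.
- bowl_b: Upper bowl of the stack. Leave alone.
- colander: Loose steel colander, 200 mm across, 85 mm high; origin under its centre. Leave alone.
- clip_foot_l (a point): Left (+y) jaw's foot, its rounded end 5 mm thick, centre 2.5 mm above the clip's origin. The two feet are 24.6 mm apart at rest and stay sprung to about 27 mm apart while the clip grips the groove; if it only rests on the peg they are at 24.6 mm.
- clip_foot_r (a point): Right (-y) jaw's foot, its rounded end 5 mm thick, centre 2.5 mm above the clip's origin. The two feet are 24.6 mm apart at rest and stay sprung to about 27 mm apart while the clip grips the groove; if it only rests on the peg they are at 24.6 mm.
Mind the look-alikes: they are no part of the job. Leave any red or turquoise look-alike of the stand alone. There is more than one size of the clip; the job needs the smaller.

How it is judged (in metres and radians):
On the way:
1. the clip is lifted off the shelf (height (world z) of clip_seat above 0.08 m), for 0.1 s.
At the end, for the whole second after the job is handed in: The clip grips the groove by itself, at rest (under 20 mm/s): its sprung feet over 25.8 mm apart, its bore centre within 4.5 mm of the groove's middle along the peg, 3 mm across it and 28 mm of the nominal height, and its axis within 0.2 rad of the peg's (x of clip_seat in the frame of stand between -0.0045 and 0.0045 m and y of clip_seat in the frame of stand between -0.003 and 0.003 m and z of clip_seat in the frame of stand between 0.112 and 0.168 m and angle between the x axis of clip and the x axis of stand, either way round below 0.2 rad and linear speed of clip below 0.02 m/s and distance between clip_foot_l and clip_foot_r above 0.0258 m); the robot touches nothing.
It fails at once if the clip is forced: the contact forces between clip and stand add up to over 32 N (a seated clip's own grip is about 15 N of that) (contact force between clip and stand above 32 N).
It fails at once if a terracotta bowl is moved by more than 20 mm (distance of any of bowl_a, bowl_b from where it was at the start of the episode above 0.02 m).
It fails at once if the colander is moved by more than 20 mm (distance of colander from where it was at the start of the episode above 0.02 m).
It also fails if it takes over 37 s, if anything falls off the work surface, if the arm or the gripper's body presses on something with over 40 N, if the wrist force passes 120 N, or if a joint passes its speed limit or range.

ROBOT

A 6-joint arm with a two-finger parallel gripper is mounted at the origin on the work surface. World frame = base frame: x ahead of the robot, y to its left, z up, the work surface at z = 0. Lengths are in m, angles in degrees, forces in N, time in s.
With the tool pointing down it reaches from about 0.4 to 0.825 m from the base axis. Payload 7 kg.
Tool frame: the origin (TCP) lies between the finger pads; the fingertips stand 22 mm ahead of it and the grasp point (between the pads) lies 3 mm ahead of it; z points along the fingers, y is the line along which they close (so a half turn about z gives the same grasp; the last joint's range is limited). The gripper opens to 88 mm and grips with 3 to 60 N. Pads are 19 mm wide; open, the fingers measure 130 mm over their backs; the gripper's body (78 mm by 193 mm) begins 47 mm behind the grasp point.
Start: joints at [91.736, 20.546, 0.682, 0, -70.136, -16.507], TCP at [0.172, 0.653, 0.249] pointing down, gripper open.
Joint ranges: [-176.03, 176.03], [-82.01, 121.73], [-58.28, 71.71], [-173.87, 95.51], [-174.79, -0.11], [-173.66, 173.66]. Speed limits (degrees/s): [136.94, 136.94, 172.46, 180, 180, 180].

INTERFACE

Orientations are given as [roll, pitch, yaw] about the fixed x, y, z axes, in that order (R = Rz(yaw) Ry(pitch) Rx(roll)).
In Python, from plant import ctrl gives the robot as it stands.
- The arm moves only by the tool apply_moves, never from a script. Its argument "targets" is a list of rows, each an object with "travel": the shift along the tool's x, y, z in mm, a list of three; "roll": the turn about the tool's z in degrees; "jaw": the finger opening in mm, from 0 to 87.6. In form: [{"travel": [tx, ty, tz], "roll": roll, "jaw": jaw}, ...]. A call has 1 to 10 rows; each row shifts and turns the commanded pose from where the row before left it, along the tool's axes as they then stand; what a row does not reach is not made up. A row lasts 1/10 s, in which the tool goes at most 50 mm and 8.59 degrees, less where a joint would pass 70% of its speed; a pose out of reach is approached as far as the arm can. A call with a gripper value outside its range is refused whole. The fingers move at their own pace and stop on an object; the grip force is fixed at half the most. Time passes only in rows, so rows that do not move let the fingers close. It gives the time, the measured TCP pose, the force, the opening and the grip force at its end, in the units of the state.
- ctrl.get_obs(): the state, without advancing time (a new reading comes with each control period).
- ctrl.snapshot(name): name is "scene" or "top" or "wrist"; returns the picture (480x640x3 uint8, red, green, blue); there is no depth.
- ctrl.calibration(name): a dict with "K" (3x3 intrinsics, pixels), "extrinsics" (4x4, takes a point from camera to world coordinates); the wrist camera has in their place "hand_eye" (4x4, takes a point from camera to tool coordinates, whose origin is the TCP and whose axes are the flange's). Camera axes: x right, y down, z forward; pixel columns grow to the right and rows downward; lengths in m; the calibration is good to about 2 mm. A picture is of the moment at which its call begins: read the wrist's pose just before it. calibration takes no time and is no camera call.
- ctrl.close_job(): hands the job in; it is judged then, once.
The state is a dict: "clock": time; "joint_pos": joint angles; "qvel": joint speeds; "tau": joint torques, N m; "tool_pos": TCP position; "orientation": TCP orientation; "force": force on the tool from outside, world axes, zero at the start; "moment": the same for the moment, N m; "opening": finger opening in m; "gripper_force": force on a finger pad.
Only numpy, scipy, OpenCV 4.12 (cv2) and the standard library are available. Lean on these libraries where they do the work, as an engineer would, in place of code of your own. Each camera call takes 0.05 s, during which the arm holds its last target. There are 200 camera calls.

## Working session

There is one attempt and no reset: what is moved stays moved. The work goes in short steps, Python scripts to look and compute and a tool call to move; the robot and the scene stay as the last step left them, time stands still between calls to the robot, and variables do not carry over. Pictures are saved under pics/ and viewed, at most 10 in all, crops included, and the job is handed in when it is done.

Besides the shell and the picture viewer there is one more tool, called after ">>>" as name(argument=value, ...), one argument or row to a line, values as JSON. apply_moves: Moves the arm, as the interface text tells. Its arguments: {"type":"object","properties":{"targets":{"type":"array","items":{"type":"object","properties":{"travel":{"type":"array","items":{"type":"number"}},"roll":{"type":"number"},"jaw":{"type":"number"}}}}},"required":["targets"]}

```bash
mkdir -p pics; ls; python3 - <<'E'
from plant import ctrl
import cv2,numpy as np
np.set_printoptions(precision=4,suppress=True)
o=ctrl.get_obs();print(o)
for n in("scene","top","wrist"):
    c=ctrl.calibration(n);print(n,c)
    cv2.imwrite(f"pics/{n}0.png",ctrl.snapshot(n)[:,:,::-1])
E
```

```text
pics
{'clock': 0.0, 'joint_pos': array([ 91.7352,  20.5922,   0.6322,  -0.0193, -70.137 , -16.5056]), 'qvel': array([ 0.0376, -0.0125,  0.0271, -0.0011, -0.0531, -0.0306]), 'tau': array([  0.0012, -58.2727,  29.3047,   6.9969,   0.0069,  -0.0002]), 'tool_pos': array([0.172 , 0.6522, 0.2476]), 'orientation': array([179.9019,  -0.0102, -14.7769]), 'force': array([-0.2123,  0.1911,  0.1892]), 'moment': array([ 0.0324,  0.0105, -0.0174]), 'gripper_force': 0.0, 'opening': 0.08774412137577803}
scene {'K': array([[447.5832,   0.    , 323.3509],
       [  0.    , 447.5832, 242.2004],
       [  0.    ,   0.    ,   1.    ]]), 'extrinsics': array([[-0.1403,  0.5389, -0.8306,  1.255 ],
       [ 0.99  ,  0.0916, -0.1077,  0.1303],
       [ 0.0181, -0.8373, -0.5464,  0.554 ],
       [ 0.    ,  0.    ,  0.    ,  1.    ]])}
top {'K': array([[617.6943,   0.    , 314.0249],
       [  0.    , 617.6943, 232.1668],
       [  0.    ,   0.    ,   1.    ]]), 'extrinsics': array([[ 0.0274, -0.9981,  0.0552,  0.5232],
       [-0.9996, -0.027 ,  0.0081,  0.0594],
       [-0.0066, -0.0554, -0.9984,  1.4655],
       [ 0.    ,  0.    ,  0.    ,  1.    ]])}
wrist {'K': array([[397.0464,   0.    , 320.6175],
       [  0.    , 397.0464, 239.0831],
       [  0.    ,   0.    ,   1.    ]]), 'hand_eye': array([[ 0.0006, -0.9506, -0.3104,  0.0842],
       [ 1.    ,  0.0005,  0.0003,  0.0013],
       [-0.0001, -0.3104,  0.9506, -0.1354],
       [ 0.    ,  0.    ,  0.    ,  1.    ]])}
```

View pics/scene0.png

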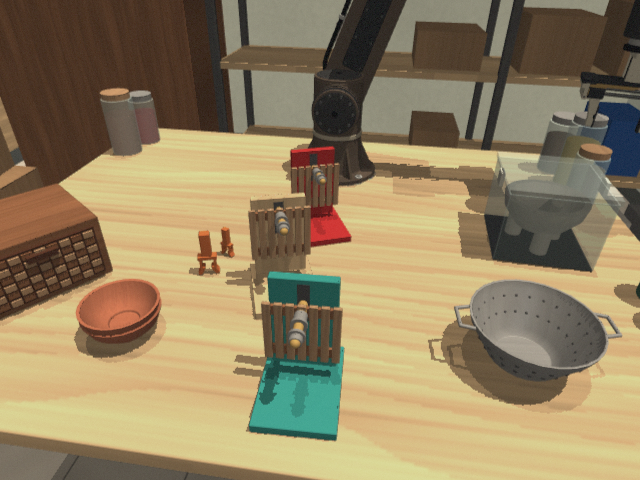

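View pics/top0.png

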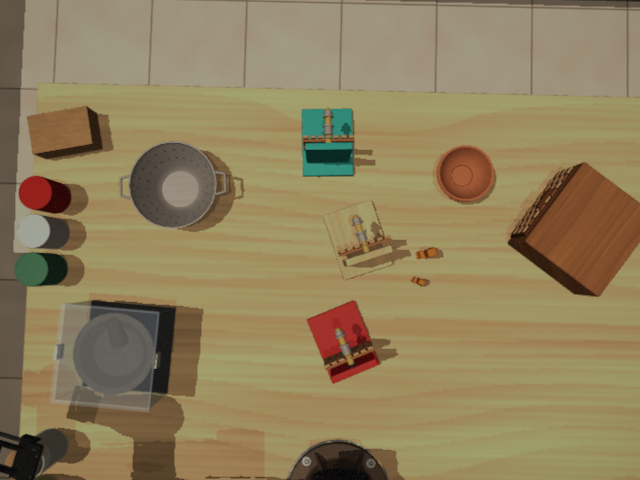

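Scene picture: two orange clips, a larger-looking one at scene (206,252)/top (428,253) and a smaller one at scene (227,242)/top (420,281). There are three stands: red at top (343,342), turquoise at top (328,140) and plywood at top (360,240). I want the plywood stand and the smaller clip, so I'll check both in one close crop.

```bash
python3 - <<'E'
import cv2,numpy as np
t=cv2.imread("pics/top0.png")[195:295,315:445]; s=cv2.imread("pics/scene0.png")[185:285,190:320]
a=cv2.resize(t,None,fx=6,fy=6,interpolation=cv2.INTER_CUBIC)
b=cv2.resize(s,None,fx=6,fy=6,interpolation=cv2.INTER_CUBIC)
cv2.imwrite("pics/tc.png",a);cv2.imwrite("pics/sc.png",b)
E
```

```text
(no output)
```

View pics/tc.png

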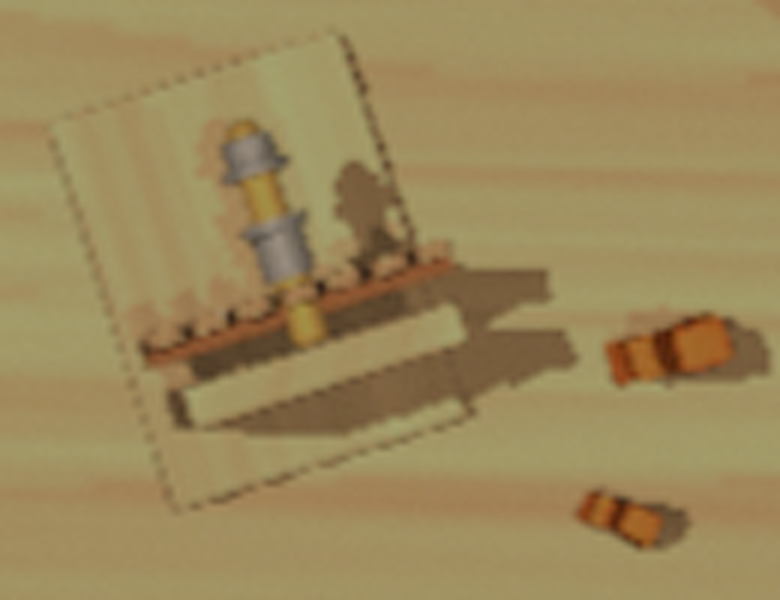

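View pics/sc.png

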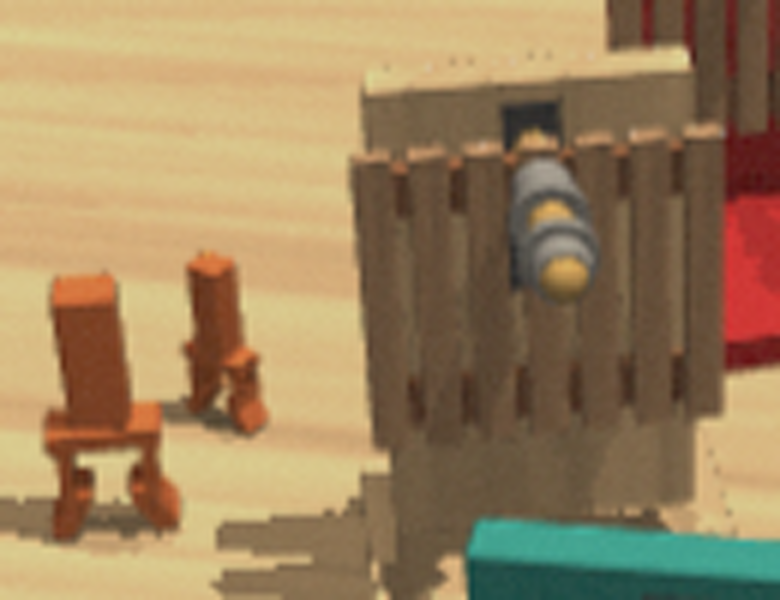

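Top crop: the small clip is at crop (620,517), which is px (418,281), and is clearly the smaller one. Its tab top is near crop (640,526). The plywood stand's groove is at crop (262,198), with base corners at (50,122), (340,32), (475,412) and (178,512). In the scene crop the groove is at about (552,213) and the small clip's tab top at (212,265).

```bash
cat > h.py <<'E'
import numpy as np,cv2
from plant import ctrl
from scipy.optimize import least_squares
from scipy.spatial.transform import Rotation as R
np.set_printoptions(precision=4,suppress=True)
def cam(n,obs=None):
    c=ctrl.calibration(n)
    if n!="wrist": return c["K"],c["extrinsics"]
    T=np.eye(4);T[:3,:3]=R.from_euler("xyz",obs["orientation"],degrees=True).as_matrix();T[:3,3]=obs["tool_pos"]
    return c["K"],T@c["hand_eye"]
def proj(KE,P):
    K,E=KE;p=(np.atleast_2d(P)-E[:3,3])@E[:3,:3]@K.T;return p[:,:2]/p[:,2:]
def ray(KE,uv,z):
    K,E=KE;d=E[:3,:3]@np.linalg.solve(K,[*uv,1]);return E[:3,3]+d*(z-E[2,3])/d[2]
def tri(obs):
    def f(P): return np.concatenate([proj(k,P)[0]-uv for k,uv in obs])
    r=least_squares(f,[.5,0,.1]);return r.x,r.fun
E
python3 - <<'E'
from h import *
t=cam("top");s=cam("scene")
T=lambda x,y:np.array([315+x/6-.4,195+y/6-.4]);S=lambda x,y:np.array([190+x/6-.4,185+y/6-.4])
c=[T(50,122),T(340,32),T(475,412),T(178,512)]
B=np.array([ray(t,q,.016) for q in c]);print("base",B,np.linalg.norm(B-np.roll(B,-1,0),axis=1))
U=np.array([ray(t,q,.181) for q in [T(188,390),T(455,305),T(470,335),T(195,425)]]);print("upr",U,np.linalg.norm(U-np.roll(U,-1,0),axis=1))
print("groove top",tri([(t,T(263,198)),(s,S(551,210))]))
print("tip",tri([(t,T(242,122)),(s,S(566,282))]))
for z in(.115,.14,.165):print("groove",z,ray(t,T(263,198),z))
print("tab tri",tri([(t,T(640,526)),(s,S(212,265))]),ray(t,T(640,526),.0665))
print("big tab",tri([(t,T(700,343)),(s,S(84,290))]))
E
```

```text
base [[ 0.6445  0.0514  0.016 ]
 [ 0.683  -0.0615  0.016 ]
 [ 0.5355 -0.1174  0.016 ]
 [ 0.4934 -0.0026  0.016 ]] [0.1192 0.1578 0.1223 0.1605]
upr [[ 0.539   0.0021  0.181 ]
 [ 0.5709 -0.0896  0.181 ]
 [ 0.5607 -0.095   0.181 ]
 [ 0.5269 -0.0006  0.181 ]] [0.0971 0.0116 0.1002 0.0123]
groove top (array([ 0.6076, -0.0253,  0.1664]), array([ 1.0108, -0.1719,  0.8308,  0.0428]))
tip (array([ 0.6344, -0.0163,  0.1596]), array([ 0.3408, -0.0563,  0.2711,  0.0138]))
groove 0.115 [ 0.6105 -0.0265  0.115 ]
groove 0.14 [ 0.6089 -0.0249  0.14  ]
groove 0.165 [ 0.6073 -0.0233  0.165 ]
tab tri (array([ 0.4941, -0.1751,  0.0642]), array([ 0.2742, -0.076 ,  0.2584,  0.0166])) [ 0.4939 -0.1741  0.0665]
big tab (array([ 0.5628, -0.1912,  0.0945]), array([ 0.3973, -0.1261,  0.3536,  0.0244]))
```

>>> apply_moves(
  targets=[
    {"travel": [0, 0, -40], "roll": 6, "jaw": 60},
    {"travel": [0, 0, -40], "roll": 6, "jaw": 60},
    {"travel": [46.5, 13.5, 0], "roll": 0, "jaw": 60},
    {"travel": [46.5, 13.5, 0], "roll": 0, "jaw": 60},
    {"travel": [46.5, 13.5, 0], "roll": 0, "jaw": 60},
    {"travel": [46.5, 13.5, 0], "roll": 0, "jaw": 60},
    {"travel": [46.5, 13.5, 0], "roll": 0, "jaw": 60},
    {"travel": [46.5, 13.5, 0], "roll": 0, "jaw": 60},
    {"travel": [46.5, 13.5, 0], "roll": 0, "jaw": 60},
    {"travel": [27.5, 41.5, 0], "roll": 0, "jaw": 60},
  ],
)

```text
clock: 1.15
tool_pos: [0.4284, 0.3713, 0.327]
orientation: [179.9, -0.0, -26.8]
force: [-0.1, -0.7, 0.8]
opening: 0.0598
gripper_force: 0.0
```

>>> apply_moves(
  targets=[
    {"travel": [27.5, 41.5, 0], "roll": 0, "jaw": 60},
    {"travel": [27.5, 41.5, 0], "roll": 0, "jaw": 60},
    {"travel": [27.5, 41.5, 0], "roll": 0, "jaw": 60},
    {"travel": [27.5, 41.5, 0], "roll": 0, "jaw": 60},
    {"travel": [27.5, 41.5, 0], "roll": 0, "jaw": 60},
    {"travel": [27.5, 41.5, 0], "roll": 0, "jaw": 60},
    {"travel": [27.5, 41.5, 0], "roll": 0, "jaw": 60},
    {"travel": [27.5, 41.5, 0], "roll": 0, "jaw": 60},
    {"travel": [25, 37, 20], "roll": 0, "jaw": 60},
    {"travel": [25, 37, 20], "roll": 0, "jaw": 60},
  ],
)

```text
clock: 2.15
tool_pos: [0.4842, -0.1138, 0.2887]
orientation: [-179.9, -0.1, -26.8]
force: [0.8, 0.9, 0.1]
opening: 0.0602
gripper_force: 0.0
```

>>> apply_moves(
  targets=[
    {"travel": [18, 25, 35], "roll": 0, "jaw": 60},
    {"travel": [18, 25, 35], "roll": 0, "jaw": 60},
    {"travel": [0, 0, 45], "roll": 0, "jaw": 60},
    {"travel": [0, 0, 0], "roll": 0, "jaw": 60},
    {"travel": [0, 0, 0], "roll": 0, "jaw": 60},
  ],
)

```text
clock: 2.65
tool_pos: [0.4937, -0.1729, 0.174]
orientation: [179.9, 0.1, -26.8]
force: [0.8, 0.3, 0.6]
opening: 0.0598
gripper_force: 0.0
```

```bash
python3 - <<'E'
from h import *
o=ctrl.get_obs();print(o["tool_pos"],o["orientation"],o["force"])
im=ctrl.snapshot("wrist");cv2.imwrite("pics/w1.png",im[:,:,::-1])
k=cam("wrist",o);print(k[1]);print(proj(k,[.4941,-.1751,.0665]))
E
```

```text
[ 0.4937 -0.1729  0.174 ] [179.9194   0.0727 -26.7555] [0.7788 0.3449 0.5667]
[[-0.4497 -0.8485 -0.2791  0.5688]
 [-0.8932  0.4278  0.1384 -0.212 ]
 [ 0.002   0.3115 -0.9502  0.3093]
 [ 0.      0.      0.      1.    ]]
[[320.9105 244.5221]]
```

View pics/w1.png

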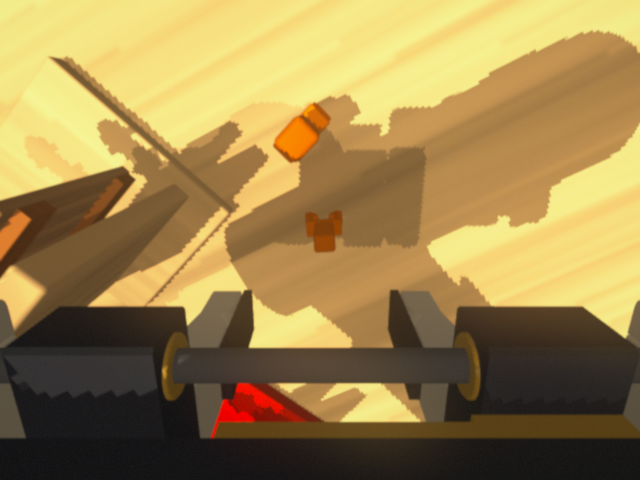

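The small clip is at about (324,232), right where predicted, and nearly square to the fingers. I'll look closer for the residual angle.

```bash
python3 - <<'E'
import cv2
a=cv2.imread("pics/w1.png")[200:260,285:365]
cv2.imwrite("pics/w1c.png",cv2.resize(a,None,fx=8,fy=8,interpolation=cv2.INTER_CUBIC).clip(0,255)*1)
E
```

```text
(no output)
```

View pics/w1c.png

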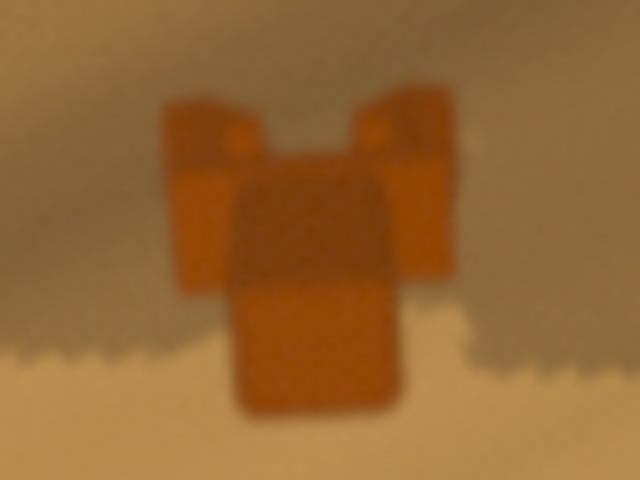

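Tab top face is centred at px (324.5,243.5). It is tilted about 3°, so roll -3, and shifted about +4 mm in tool y.

>>> apply_moves(
  targets=[
    {"travel": [2, 4, 0], "roll": 0, "jaw": 40},
    {"travel": [0, 0, 40], "roll": -3, "jaw": 40},
    {"travel": [0, 0, 40], "roll": 0, "jaw": 40},
    {"travel": [0, 0, 22], "roll": 0, "jaw": 40},
    {"travel": [0, 0, 15], "roll": 0, "jaw": 40},
    {"travel": [0, 0, 0], "roll": 0, "jaw": 40},
    {"travel": [0, 0, 0], "roll": 0, "jaw": 0},
    {"travel": [0, 0, 0], "roll": 0, "jaw": 0},
    {"travel": [0, 0, 0], "roll": 0, "jaw": 0},
    {"travel": [0, 0, 0], "roll": 0, "jaw": 0},
  ],
)

```text
clock: 3.7
tool_pos: [0.4944, -0.1772, 0.0575]
orientation: [-180.0, -0.1, -23.8]
force: [0.1, -0.4, 1.0]
opening: 0.0141
gripper_force: 30.2
```

>>> apply_moves(
  targets=[
    {"travel": [0, 0, -20], "roll": 0, "jaw": 0},
    {"travel": [0, 0, -40], "roll": 0, "jaw": 0},
    {"travel": [0, 0, -45], "roll": 0, "jaw": 0},
    {"travel": [0, 0, -40], "roll": -7.3, "jaw": 0},
    {"travel": [0, 0, -40], "roll": -7.3, "jaw": 0},
    {"travel": [0, 0, -40], "roll": -7.3, "jaw": 0},
    {"travel": [0, 0, 0], "roll": -7.3, "jaw": 0},
    {"travel": [0, 0, 0], "roll": -7.3, "jaw": 0},
    {"travel": [0, 0, 0], "roll": -7.1, "jaw": 0},
    {"travel": [0, 0, 0], "roll": 0, "jaw": 0},
  ],
)

```text
clock: 4.7
tool_pos: [0.4935, -0.1772, 0.2819]
orientation: [180.0, -0.0, 19.9]
force: [0.5, -0.1, 0.4]
opening: 0.0132
gripper_force: 30.0
```

>>> apply_moves(
  targets=[
    {"travel": [35, -23, 0], "roll": 0, "jaw": 0},
    {"travel": [35, -23, 0], "roll": 0, "jaw": 0},
    {"travel": [35, -23, 0], "roll": 0, "jaw": 0},
    {"travel": [35, -23, 0], "roll": 0, "jaw": 0},
    {"travel": [18, -12, 0], "roll": 0, "jaw": 0},
    {"travel": [0, 0, 0], "roll": 0, "jaw": 0},
    {"travel": [0, 0, 0], "roll": 0, "jaw": 0},
  ],
)

```text
clock: 5.4
tool_pos: [0.6069, -0.0257, 0.2812]
orientation: [-180.0, 0.1, 19.8]
force: [-1.0, -0.2, 0.0]
opening: 0.0137
gripper_force: 30.0
```

```bash
python3 - <<'E'
from h import *
o=ctrl.get_obs();print(o["clock"],o["tool_pos"],o["orientation"],o["force"],o["opening"])
w=ctrl.snapshot("wrist");cv2.imwrite("pics/w2.png",w[:,:,::-1])
s=ctrl.snapshot("scene");cv2.imwrite("pics/s2.png",s[:,:,::-1])
k=cam("wrist",o);print(proj(k,[.608,-.0255,.166]),proj(cam("scene"),[[.608,-.0255,.159],[*o["tool_pos"][:2],o["tool_pos"][2]-.04]]))
a=cv2.resize(w[150:390,200:440],(400,400),interpolation=cv2.INTER_CUBIC)
b=cv2.resize(s[120:280,220:380],(400,400),interpolation=cv2.INTER_CUBIC)
cv2.imwrite("pics/c2.png",np.hstack([a,b])[:,:,::-1])
E
```

```text
5.4 [ 0.6069 -0.0257  0.2812] [-179.9949    0.063    19.7592] [-1.0278 -0.1557  0.0013] 0.013743314138948373
[[319.5373 239.715 ]] [[282.2654 223.4553]
 [280.6923 179.5244]]
```

View pics/c2.png

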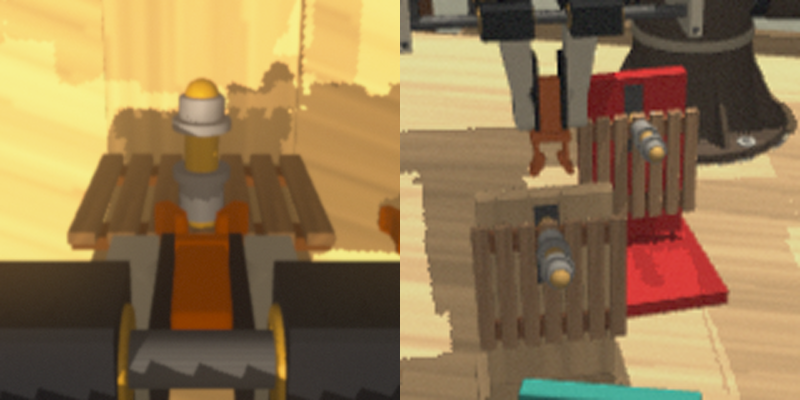

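The groove is at wrist px (321,243), the peg axis looks vertical in the image, and its column matches the tab's column, so y and yaw are good. I'll descend to just above the peg and check x there.

>>> apply_moves(
  targets=[
    {"travel": [0, 0, 15], "roll": 0, "jaw": 0},
    {"travel": [0, 0, 15], "roll": 0, "jaw": 0},
    {"travel": [0, 0, 10], "roll": 0, "jaw": 0},
    {"travel": [0, 0, 0], "roll": 0, "jaw": 0},
    {"travel": [0, 0, 0], "roll": 0, "jaw": 0},
  ],
)

```text
clock: 6.0
tool_pos: [0.6072, -0.0263, 0.2421]
orientation: [180.0, -0.0, 19.8]
force: [0.1, -0.6, -0.2]
opening: 0.0136
gripper_force: 30.0
```

```bash
python3 - <<'E'
from h import *
o=ctrl.get_obs();print(o["clock"],o["tool_pos"],o["orientation"],o["force"],o["opening"])
w=ctrl.snapshot("wrist");cv2.imwrite("pics/w3.png",w[:,:,::-1])
k=ctrl.calibration("wrist");KE=(k["K"],k["hand_eye"])
c=lambda uv:(np.array(uv)-[260,190])*6
for n,P in dict(tabtopfront=[.006,0,-.009],tabtopback=[-.006,0,-.009],crownfront=[.006,0,.027],crownfrontL=[.006,-.013,.027],crownfrontR=[.006,.013,.027],footfL=[.006,-.0123,.0575]).items():print(n,c(proj(KE,P)[0]))
ax=o["tool_pos"][2]-.159
for n,P in dict(groove=[0,0,ax-.007],outercolrim=[.0085,0,ax-.012],incolrim=[-.0085,0,ax-.012],outfar=[.0085,0.012,ax],infar=[-.0085,.012,ax]).items():print(n,c(proj(KE,P)[0]))
cv2.imwrite("pics/c3.png",cv2.resize(w[190:290,260:380],None,fx=6,fy=6,interpolation=cv2.INTER_CUBIC)[:,:,::-1])
E
```

```text
6.0 [ 0.6072 -0.0263  0.2421] [179.9784  -0.0195  19.7925] [ 0.0685 -0.5742 -0.1701] 0.013610998885712862
tabtopfront [345.6766 862.7347]
tabtopback [ 346.0168 1032.1907]
crownfront [349.6833 604.6683]
crownfrontL [176.1104 604.4897]
crownfrontR [523.279 604.847]
footfL [210.7743 452.5371]
groove [353.2355 438.2211]
outercolrim [352.8755 372.213 ]
incolrim [353.0237 541.6083]
outfar [477.305  330.1165]
infar [474.6699 492.2795]
```

View pics/c3.png

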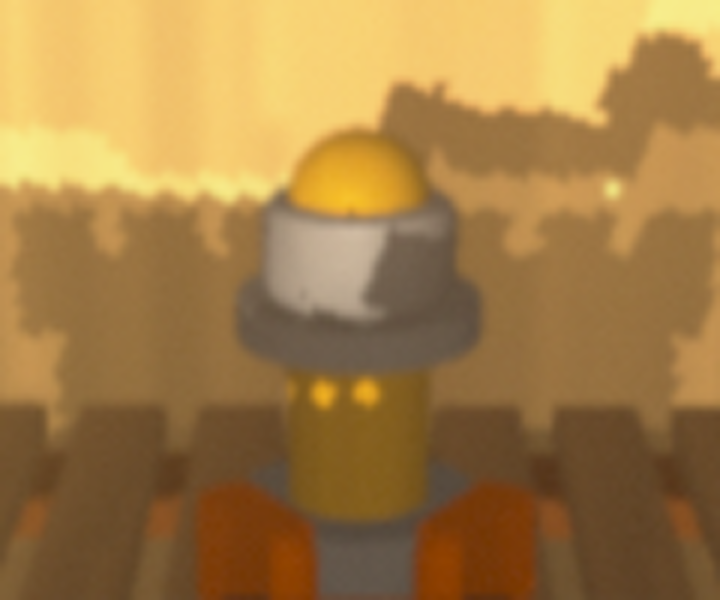

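The outer collar rim at crop (359,370) matches the prediction for a groove centred under the TCP with the axis at about 0.159. The feet centre is at column 366 against the peg's 359, so the clip sits about 0.7 mm to +y. I'll check how the clip sits along x in the hand.

```bash
python3 - <<'E'
import cv2
a=cv2.imread("pics/w3.png")[262:382,250:390]
cv2.imwrite("pics/c4.png",cv2.resize(a,None,fx=5,fy=5,interpolation=cv2.INTER_CUBIC))
E
```

```text
(no output)
```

View pics/c4.png

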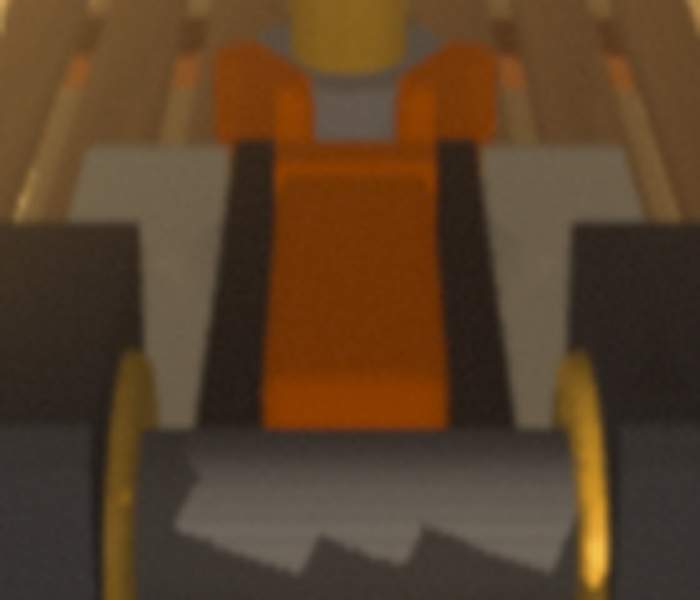

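Both the top-camera and wrist measurements put the clip about 2.2 mm behind the groove centre along x and about 0.6 mm off in y. I'll correct that and then descend by feel. Expected first touch is at TCP z ≈ 0.211 if it is in the groove, or ≈ 0.223 if it hits a collar.

>>> apply_moves(
  targets=[
    {"travel": [2.2, -0.6, 0], "roll": 0, "jaw": 0},
    {"travel": [0, 0, 5], "roll": 0, "jaw": 0},
    {"travel": [0, 0, 5], "roll": 0, "jaw": 0},
    {"travel": [0, 0, 3], "roll": 0, "jaw": 0},
    {"travel": [0, 0, 0], "roll": 0, "jaw": 0},
  ],
)

```text
clock: 6.55
tool_pos: [0.6087, -0.0244, 0.2277]
orientation: [-180.0, 0.1, 19.8]
force: [0.3, -0.7, -0.2]
opening: 0.0141
gripper_force: 30.0
```

>>> apply_moves(
  targets=[
    {"travel": [0, 0, 1.5], "roll": 0, "jaw": 0},
    {"travel": [0, 0, 1.5], "roll": 0, "jaw": 0},
    {"travel": [0, 0, 0], "roll": 0, "jaw": 0},
  ],
)

```text
clock: 6.85
tool_pos: [0.609, -0.0244, 0.2254]
orientation: [-180.0, 0.0, 19.8]
force: [0.4, -0.8, -0.7]
opening: 0.0139
gripper_force: 30.0
```

>>> apply_moves(
  targets=[
    {"travel": [0, 0, 1.5], "roll": 0, "jaw": 0},
    {"travel": [0, 0, 1.5], "roll": 0, "jaw": 0},
    {"travel": [0, 0, 0], "roll": 0, "jaw": 0},
  ],
)

```text
clock: 7.15
tool_pos: [0.6089, -0.0244, 0.2223]
orientation: [-180.0, 0.0, 19.8]
force: [0.1, 0.2, -0.9]
opening: 0.0137
gripper_force: 30.0
```

>>> apply_moves(
  targets=[
    {"travel": [0, 0, 1.5], "roll": 0, "jaw": 0},
    {"travel": [0, 0, 1.5], "roll": 0, "jaw": 0},
    {"travel": [0, 0, 0], "roll": 0, "jaw": 0},
  ],
)

```text
clock: 7.45
tool_pos: [0.6089, -0.0245, 0.2193]
orientation: [-180.0, 0.0, 19.8]
force: [0.6, -0.3, -0.6]
opening: 0.014
gripper_force: 30.0
```

>>> apply_moves(
  targets=[
    {"travel": [0, 0, 1.5], "roll": 0, "jaw": 0},
    {"travel": [0, 0, 1.5], "roll": 0, "jaw": 0},
    {"travel": [0, 0, 0], "roll": 0, "jaw": 0},
  ],
)

```text
clock: 7.75
tool_pos: [0.6089, -0.0244, 0.2163]
orientation: [-180.0, 0.0, 19.8]
force: [-0.1, 0.5, -1.0]
opening: 0.0135
gripper_force: 30.0
```

>>> apply_moves(
  targets=[
    {"travel": [0, 0, 1.5], "roll": 0, "jaw": 0},
    {"travel": [0, 0, 0], "roll": 0, "jaw": 0},
  ],
)

```text
clock: 7.95
tool_pos: [0.6089, -0.0244, 0.2148]
orientation: [-180.0, 0.0, 19.8]
force: [0.5, -0.2, -0.1]
opening: 0.0138
gripper_force: 30.0
```

>>> apply_moves(
  targets=[
    {"travel": [0, 0, 1.5], "roll": 0, "jaw": 0},
    {"travel": [0, 0, 0], "roll": 0, "jaw": 0},
  ],
)

```text
clock: 8.15
tool_pos: [0.6089, -0.0244, 0.2134]
orientation: [-180.0, 0.0, 19.8]
force: [-0.0, 0.3, -1.4]
opening: 0.0137
gripper_force: 30.0
```

>>> apply_moves(
  targets=[
    {"travel": [0, 0, 1], "roll": 0, "jaw": 0},
    {"travel": [0, 0, 0], "roll": 0, "jaw": 0},
  ],
)

```text
clock: 8.35
tool_pos: [0.609, -0.0244, 0.2124]
orientation: [-180.0, 0.0, 19.8]
force: [-0.5, -0.8, -1.2]
opening: 0.0132
gripper_force: 30.0
```

>>> apply_moves(
  targets=[
    {"travel": [0, 0, 1], "roll": 0, "jaw": 0},
    {"travel": [0, 0, 0], "roll": 0, "jaw": 0},
  ],
)

```text
clock: 8.55
tool_pos: [0.609, -0.0245, 0.2114]
orientation: [-180.0, 0.0, 19.8]
force: [-0.4, -0.2, -1.9]
opening: 0.0139
gripper_force: 30.0
```

>>> apply_moves(
  targets=[
    {"travel": [0, 0, 1], "roll": 0, "jaw": 0},
    {"travel": [0, 0, 0], "roll": 0, "jaw": 0},
  ],
)

```text
clock: 8.75
tool_pos: [0.6092, -0.0245, 0.2106]
orientation: [180.0, -0.0, 19.8]
force: [0.2, -1.1, 0.2]
opening: 0.0143
gripper_force: 30.0
```

>>> apply_moves(
  targets=[
    {"travel": [0, 0, 1], "roll": 0, "jaw": 0},
    {"travel": [0, 0, 0], "roll": 0, "jaw": 0},
  ],
)

```text
clock: 8.95
tool_pos: [0.6093, -0.0245, 0.2098]
orientation: [180.0, -0.0, 19.8]
force: [1.2, 1.0, 1.9]
opening: 0.0136
gripper_force: 30.0
```

First touch came at about 0.211, as predicted, so the clip is in the groove.

>>> apply_moves(
  targets=[
    {"travel": [0, 0, 1], "roll": 0, "jaw": 0},
    {"travel": [0, 0, 0], "roll": 0, "jaw": 0},
  ],
)

```text
clock: 9.15
tool_pos: [0.6094, -0.0245, 0.2091]
orientation: [180.0, -0.1, 19.8]
force: [0.3, -0.7, 4.8]
opening: 0.0139
gripper_force: 30.0
```

>>> apply_moves(
  targets=[
    {"travel": [0, 0, 1], "roll": 0, "jaw": 0},
    {"travel": [0, 0, 0], "roll": 0, "jaw": 0},
  ],
)

```text
clock: 9.35
tool_pos: [0.6096, -0.0245, 0.2085]
orientation: [180.0, -0.1, 19.8]
force: [0.1, 0.2, 6.4]
opening: 0.0135
gripper_force: 30.0
```

>>> apply_moves(
  targets=[
    {"travel": [0, 0, 1], "roll": 0, "jaw": 0},
    {"travel": [0, 0, 0], "roll": 0, "jaw": 0},
  ],
)

```text
clock: 9.55
tool_pos: [0.6097, -0.0245, 0.2079]
orientation: [179.9, -0.1, 19.9]
force: [-0.2, -0.8, 9.3]
opening: 0.0137
gripper_force: 30.0
```

>>> apply_moves(
  targets=[
    {"travel": [0, 0, 0.7], "roll": 0, "jaw": 0},
    {"travel": [0, 0, 0], "roll": 0, "jaw": 0},
  ],
)

```text
clock: 9.75
tool_pos: [0.6099, -0.0245, 0.2074]
orientation: [179.9, -0.1, 19.9]
force: [-1.6, -1.0, 9.3]
opening: 0.0137
gripper_force: 30.0
```

>>> apply_moves(
  targets=[
    {"travel": [0, 0, 0.7], "roll": 0, "jaw": 0},
    {"travel": [0, 0, 0], "roll": 0, "jaw": 0},
  ],
)

```text
clock: 9.95
tool_pos: [0.61, -0.0244, 0.2068]
orientation: [179.9, -0.2, 19.9]
force: [-0.4, -1.3, 10.2]
opening: 0.0138
gripper_force: 30.0
```

>>> apply_moves(
  targets=[
    {"travel": [0, 0, 0.7], "roll": 0, "jaw": 0},
    {"travel": [0, 0, 0], "roll": 0, "jaw": 0},
  ],
)

```text
clock: 10.15
tool_pos: [0.6101, -0.0244, 0.2062]
orientation: [179.9, -0.2, 19.9]
force: [-0.7, -0.4, 10.1]
opening: 0.0141
gripper_force: 30.0
```

>>> apply_moves(
  targets=[
    {"travel": [0, 0, 0.5], "roll": 0, "jaw": 0},
    {"travel": [0, 0, 0], "roll": 0, "jaw": 0},
  ],
)

```text
clock: 10.35
tool_pos: [0.6102, -0.0244, 0.2057]
orientation: [179.9, -0.2, 19.9]
force: [-0.0, 0.2, 9.2]
opening: 0.0137
gripper_force: 30.0
```

>>> apply_moves(
  targets=[
    {"travel": [0, 0, 0.5], "roll": 0, "jaw": 0},
    {"travel": [0, 0, 0], "roll": 0, "jaw": 0},
  ],
)

```text
clock: 10.55
tool_pos: [0.6102, -0.0244, 0.2051]
orientation: [179.9, -0.2, 19.9]
force: [0.4, 0.0, 8.2]
opening: 0.0138
gripper_force: 30.0
```

>>> apply_moves(
  targets=[
    {"travel": [0, 0, 0.5], "roll": 0, "jaw": 0},
    {"travel": [0, 0, 0], "roll": 0, "jaw": 0},
  ],
)

```text
clock: 10.75
tool_pos: [0.6102, -0.0243, 0.2045]
orientation: [179.9, -0.2, 19.9]
force: [0.9, -0.2, 8.5]
opening: 0.0139
gripper_force: 30.0
```

>>> apply_moves(
  targets=[
    {"travel": [0, 0, 0.5], "roll": 0, "jaw": 0},
    {"travel": [0, 0, 0], "roll": 0, "jaw": 0},
  ],
)

```text
clock: 10.95
tool_pos: [0.6102, -0.0243, 0.2039]
orientation: [179.9, -0.2, 19.9]
force: [0.7, -0.1, 8.0]
opening: 0.0134
gripper_force: 30.0
```

>>> apply_moves(
  targets=[
    {"travel": [0, 0, 0.5], "roll": 0, "jaw": 0},
    {"travel": [0, 0, 0], "roll": 0, "jaw": 0},
  ],
)

```text
clock: 11.15
tool_pos: [0.6101, -0.0243, 0.2031]
orientation: [180.0, -0.2, 19.9]
force: [0.8, -0.8, 5.7]
opening: 0.0132
gripper_force: 30.0
```

>>> apply_moves(
  targets=[
    {"travel": [0, 0, 0.5], "roll": 0, "jaw": 0},
    {"travel": [0, 0, 0], "roll": 0, "jaw": 0},
  ],
)

```text
clock: 11.35
tool_pos: [0.61, -0.0243, 0.2024]
orientation: [180.0, -0.1, 19.8]
force: [1.1, -0.6, 5.1]
opening: 0.0136
gripper_force: 30.0
```

>>> apply_moves(
  targets=[
    {"travel": [0, 0, 0.5], "roll": 0, "jaw": 0},
    {"travel": [0, 0, 0], "roll": 0, "jaw": 0},
  ],
)

```text
clock: 11.55
tool_pos: [0.6097, -0.0243, 0.2013]
orientation: [180.0, -0.1, 19.8]
force: [2.4, -0.6, 2.3]
opening: 0.0136
gripper_force: 30.0
```

>>> apply_moves(
  targets=[
    {"travel": [0, 0, 0.5], "roll": 0, "jaw": 0},
    {"travel": [0, 0, 0], "roll": 0, "jaw": 0},
  ],
)

```text
clock: 11.75
tool_pos: [0.609, -0.0244, 0.2]
orientation: [-180.0, 0.0, 19.8]
force: [4.0, -2.0, -1.4]
opening: 0.0139
gripper_force: 30.0
```

>>> apply_moves(
  targets=[
    {"travel": [0, 0, 0.5], "roll": 0, "jaw": 0},
    {"travel": [0, 0, 0], "roll": 0, "jaw": 0},
  ],
)

```text
clock: 11.95
tool_pos: [0.6085, -0.0245, 0.1992]
orientation: [-180.0, 0.1, 19.8]
force: [2.1, -1.0, -2.8]
opening: 0.0139
gripper_force: 30.0
```

>>> apply_moves(
  targets=[
    {"travel": [0, 0, 0.5], "roll": 0, "jaw": 0},
    {"travel": [0, 0, 0], "roll": 0, "jaw": 0},
  ],
)

```text
clock: 12.15
tool_pos: [0.6085, -0.0246, 0.1989]
orientation: [-180.0, 0.1, 19.8]
force: [2.1, -2.2, -4.1]
opening: 0.0137
gripper_force: 30.0
```

Snapped: the spring now pulls the clip down. I'll go on gently until it bottoms.

>>> apply_moves(
  targets=[
    {"travel": [0, 0, 0.5], "roll": 0, "jaw": 0},
    {"travel": [0, 0, 0], "roll": 0, "jaw": 0},
  ],
)

```text
clock: 12.35
tool_pos: [0.6086, -0.0245, 0.1986]
orientation: [-180.0, 0.1, 19.8]
force: [0.8, -2.6, -2.7]
opening: 0.0137
gripper_force: 30.0
```

>>> apply_moves(
  targets=[
    {"travel": [0, 0, 0.5], "roll": 0, "jaw": 0},
    {"travel": [0, 0, 0], "roll": 0, "jaw": 0},
  ],
)

```text
clock: 12.55
tool_pos: [0.6087, -0.0245, 0.1982]
orientation: [-180.0, 0.0, 19.8]
force: [-0.1, -2.0, -2.6]
opening: 0.0136
gripper_force: 30.0
```

>>> apply_moves(
  targets=[
    {"travel": [0, 0, 0.5], "roll": 0, "jaw": 0},
    {"travel": [0, 0, 0], "roll": 0, "jaw": 0},
  ],
)

```text
clock: 12.75
tool_pos: [0.6088, -0.0245, 0.1978]
orientation: [-180.0, 0.0, 19.8]
force: [-0.1, -1.9, -2.4]
opening: 0.0139
gripper_force: 30.0
```

>>> apply_moves(
  targets=[
    {"travel": [0, 0, 0.6], "roll": 0, "jaw": 0},
    {"travel": [0, 0, 0], "roll": 0, "jaw": 0},
  ],
)

```text
clock: 12.95
tool_pos: [0.6089, -0.0244, 0.1973]
orientation: [-180.0, 0.0, 19.8]
force: [-0.2, -1.5, -2.5]
opening: 0.0138
gripper_force: 30.0
```

>>> apply_moves(
  targets=[
    {"travel": [0, 0, 0.6], "roll": 0, "jaw": 0},
    {"travel": [0, 0, 0], "roll": 0, "jaw": 0},
  ],
)

```text
clock: 13.15
tool_pos: [0.609, -0.0245, 0.1971]
orientation: [180.0, -0.0, 19.8]
force: [-2.4, -1.5, 1.0]
opening: 0.0138
gripper_force: 30.0
```

>>> apply_moves(
  targets=[
    {"travel": [0, 0, 0.5], "roll": 0, "jaw": 0},
    {"travel": [0, 0, 0], "roll": 0, "jaw": 0},
  ],
)

```text
clock: 13.35
tool_pos: [0.6091, -0.0245, 0.1969]
orientation: [180.0, -0.0, 19.8]
force: [-3.0, -0.7, 4.9]
opening: 0.0136
gripper_force: 30.0
```

The force climbs steeply now with almost no motion, so the clip is home. I'll let go and retreat upward.

>>> apply_moves(
  targets=[
    {"travel": [0, 0, -0.8], "roll": 0, "jaw": 0},
    {"travel": [0, 0, 0], "roll": 0, "jaw": 40},
    {"travel": [0, 0, 0], "roll": 0, "jaw": 40},
    {"travel": [0, 0, 0], "roll": 0, "jaw": 40},
    {"travel": [0, 0, -10], "roll": 0, "jaw": 40},
    {"travel": [0, 0, -25], "roll": 0, "jaw": 40},
    {"travel": [0, 0, -35], "roll": 0, "jaw": 40},
    {"travel": [0, 0, -35], "roll": 0, "jaw": 40},
    {"travel": [0, 0, 0], "roll": 0, "jaw": 40},
    {"travel": [0, 0, 0], "roll": 0, "jaw": 40},
  ],
)

```text
clock: 14.35
tool_pos: [0.6094, -0.0242, 0.3036]
orientation: [180.0, -0.2, 19.8]
force: [0.6, -0.1, -1.3]
opening: 0.0396
gripper_force: 0.0
```

```bash
python3 - <<'E'
from h import *
o=ctrl.get_obs();print(o["clock"],o["tool_pos"],o["force"],o["opening"])
w=ctrl.snapshot("wrist");s=ctrl.snapshot("scene")
a=cv2.resize(w[120:360,200:440],(400,400),interpolation=cv2.INTER_CUBIC)
b=cv2.resize(s[180:260,240:320],(400,400),interpolation=cv2.INTER_CUBIC)
cv2.imwrite("pics/c5.png",np.hstack([a,b])[:,:,::-1])
E
```

```text
14.35 [ 0.6094 -0.0242  0.3036] [ 0.6057 -0.0985 -1.2902] 0.0396348972008294
```

View pics/c5.png

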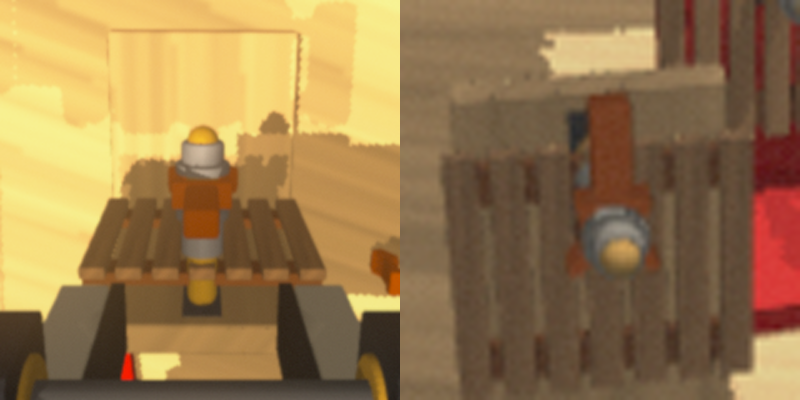

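The clip stands upright astride the groove, between the two collars, with its feet below the peg on both sides. The gripper is clear.

```bash
python3 -c "
from plant import ctrl
print(ctrl.close_job())"
```

```text
the job is handed in; nothing more can be done
None
```

The small orange clip is snapped fully home in the plywood stand's groove and released, and the job is handed in at about 14.4 s. The measured push peaked at about 10 N, and the arm never went near the bowls or the colander; no verdict came back from the hand-in.

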